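# Hold the conveyor's key switch on

### The arm

A 6-joint arm with a two-finger parallel gripper is mounted at the origin on the work surface. World frame = base frame: x ahead of the robot, y to its left, z up, the work surface at z = 0. Lengths are in m, angles in rad, forces in N, time in s.
With the tool pointing down it reaches from about 0.3 to 0.775 m from the base axis. Payload 14.6 kg.
Tool frame: the origin (TCP) lies on the centre line of the jaws, within the pads' length; the fingertips stand 19 mm ahead of it and the grasp point (between the pads) is the TCP (ctrl.tip_reach is the distance from the TCP to the fingertips, in m); x points along the fingers, y is the direction in which the jaws open and shut, and the axes are right-handed (so a half turn about x gives the same grasp; the last joint's range is limited). The gripper opens to 94 mm and grips with 3 to 60 N. Pads are 16 mm wide; open, the fingers measure 119 mm over their backs; the gripper's body (75 mm by 177 mm) begins 78 mm behind the grasp point.
Start: joints at [1.043, 0.3, 1.521, -0, 1.321, -0.067], TCP at [0.245, 0.493, 0.224] pointing down, gripper open.
Joint ranges: [-3.03, 3.03], [-0.79, 2.21], [0.23, 2.52], [-1.04, 4.18], [0, 3.07], [-2.55, 2.55]. Speed limits (rad/s): [2.22, 2.22, 2.57, 3.14, 3.14, 3.14].

### API

Orientations are given as [roll, pitch, yaw] about the fixed x, y, z axes, in that order (R = Rz(yaw) Ry(pitch) Rx(roll)).
In Python, from station import ctrl, optics, models gives the robot as it stands. The module is installed in compiled form; this text tells all that it offers.
- The arm moves only by the tool arm_command, never from a script. Its argument "deltas" is a list of rows, each an object with "translation": the shift along the tool's x, y, z in units of 25 mm (1.0 is 25 mm), a list of three; "turn": the turn, a rotation vector about the tool's x, y, z in units of 5 degrees (1.0 is 5 degrees), a list of three. In form: [{"translation": [x, y, z], "turn": [rx, ry, rz]}, ...]. A call has 1 to 12 rows; each row is the pose to reach, as a shift and turn from the pose commanded when the call began, along the tool's axes at that moment; what a row does not reach only later rows make up. A row lasts 1/12 s, in which the tool goes at most 41.7 mm and 7.16 degrees, less where a joint would pass 70% of its speed; a pose out of reach is approached as far as the arm can. A call with a gripper value outside its range is refused whole. "gripper" is the finger opening in mm, from 0 to 94, set as the call begins (left out, the last holds). The fingers move at their own pace and stop on an object; "force" is the grip in N (left out, the last holds). Time passes only in rows, so rows that repeat a pose let the fingers close. It gives the time, the measured TCP pose, the force and the opening at its end, in the units of the state.
- ctrl.get_obs(): the state, without advancing time (a new reading comes with each control period).
- optics.camera(name): name is "scene" or "side" or "wrist"; returns the picture (384x512x3 uint8, red, green, blue); there is no depth.
- optics.get_calibration(name): a dict with "K" (3x3 intrinsics, pixels), "origin" and "orientation" of the camera in the world. Camera axes: x right, y down, z forward; pixel columns grow to the right and rows downward; lengths in m; the calibration is good to about 2 mm. A picture is of the moment at which its call begins: read the wrist's pose just before it. get_calibration takes no time and is no camera call; for the wrist camera it gives the pose at the moment of the call.
- ctrl.hand_in(): hands the job in, once; it reports no verdict.
Trained networks look in the newest picture that a camera, given by its name, has taken for a name from the list of things; names that differ only in an ending like _2 or _b are one class to them, and where a whole thing is asked for, a point or a joint stands for the part that bears it (a point fixed in the world has none). Each returns a list of dicts, best first, with "score" (0 to 1); they miss things now and then, are a little off and sometimes report something else, mostly with a low value. They report only what shows in the picture. A call takes as long as a camera call. They do not tell look-alikes from the thing itself.
- models.look_for(target, camera): "box" ([left, top, right, bottom] in pixels, round what is visible of it).
- models.cut_out(target, camera): "pixels" (384x512 bool, what is visible of it) and "box" ([left, top, right, bottom] in pixels, round what is visible of it).
- models.mark_of(target, camera): "at" ([column, row] in pixels: a listed point, or the origin of a listed thing).
The state is a dict: "time_s": time; "qpos": joint angles; "joint_vel": joint speeds; "tau": joint torques, N m; "ee_pos": TCP position; "eef_rot": TCP orientation; "force": force on the tool from outside, world axes, zero at the start; "moment": the same for the moment, N m; "grip_width": finger opening in m.
Only numpy, scipy, OpenCV 4.12 (cv2) and the standard library are available. Lean on these libraries where they do the work, as an engineer would, in place of code of your own. Each camera call takes 0.05 s, during which the arm holds its last target.

### The job

Pull the flat-headed key straight up out of the upright holder, push it fully home into the keyhole on top of the grey conveyor control box, easing it past the sticky pins, and only then turn it a quarter turn clockwise (seen from above) to its stop. The switch springs back when let go, so finish with the key still gripped, fully in and held turned at the stop. Leave the round-handled driver, the scanner and the tape roll where they are.

Things in the scene. Friction and masses are not known exactly. Their poses are not given: they have to be found in the camera images.
- key: Steel key, 120 mm long, 120 g, upright in either of the holder's two pockets. Origin at the blade's tip, z up along the key. Blade: up to 48 mm, 16 mm wide along the key's x, 5 mm thick along y; its lowest 12 mm taper in width to 5 mm, 4 mm thick. Collar of radius 13 mm from 48 to 52 mm, round stem of radius 5 mm to 75 mm, flat head from 75 to 120 mm. Half a turn about z works the same.
- key_collar (a point): Point on the key's axis at the underside of its collar, 48 mm above the blade tip; it comes to rest on the keyhole's rim when the key is fully home.
- key_tip (a point): The tip of the key's blade, lowest point of the key; same axes as the key.
- holder: Fixed grey block, 70 x 170 mm (its x, y) and 60 mm high on a 90 x 190 mm foot 4 mm thick, origin at the centre of its underside. Two round pockets of 20 mm diameter, 52 mm deep, open at the top, at its y = -45 and +45 mm. The key and the driver stand in them with their collars on the block's top.
- control_box: Fixed grey box, 190 x 150 mm (its x, y) and 90 mm high, origin at the centre of its underside. The key switch is on its top, 45 mm from the centre towards -x; three small lamps and buttons up to 8 mm high lie in a row 55 mm from the centre towards +x.
- keyhole (a point): Centre of the keyhole, at the top of its round steel rim (radius 26 mm, 25 mm opening), 94 mm above the bench. z up; x along the slot at rest (does not turn with the switch). 4 mm lower in the rim is the brass barrel: slot 19 mm long (x), 7 mm wide (y), V-shaped lead-in, deeper than the blade. Two sticky pins at the slot's ends, 18 and 29 mm below the rim, take 5 to 15 N to push past.
- keyswitch (a joint): Turn of the barrel, rad: 0 at rest, grows clockwise seen from above, hard stop at 1.57. A spring turns it back: about 0.02 N m at rest rising to 0.12 N m at the stop. The key has about 0.15 rad of play in the slot, so the hand must turn a little more than the barrel. If the key sticks on the pins, rock it 1 to 2 mm along the slot while pushing.
- driver: Bystander in the other pocket: driver with a round black handle of 22 mm diameter, 118 mm long, same collar as the key; origin at its lower tip.
- scanner: Bystander: hand scanner lying on the bench, about 145 x 65 x 35 mm, long along its x; origin under its grip.
- tape_roll: Bystander: roll of tape lying flat, 100 mm across, 48 mm high; origin at the centre of its underside.
- key_bow (a point): Centre of the key's flat dark head, 97.5 mm above the blade tip; the head is 45 mm high, 34 mm wide along the key's x and 12 mm thick along its y, to be pinched across its thickness.
Things that resemble listed ones, but are neither listed nor needed, are in the scene too. Leave any orange or purple look-alike of the key alone. What is shaped like the holder but green is not meant.

How it is judged:
On the way, in this order (a step that is already met when the one before it is completed fails the run):
1. the key is drawn out of the holder, its tip clear above it (height (world z) of key_tip above 0.065 m and contact force between key and holder below 0.1 N and contact force between the fingers and key above 1 N), for 0.1 s.
2. the key is fully home in the keyhole, the switch still at rest (z of key_collar in the frame of keyhole below 0.003 m and horizontal distance between key_collar and keyhole below 0.004 m and value of joint keyswitch below 0.35 rad), for 0.1 s.
3. the key switch is turned a quarter and held (value of joint keyswitch above 1.4 rad), for 0.3 s.
At the end, for the whole second after the job is handed in: The switch is held at more than 1.4 rad (80 degrees) with the key fully in (collar within 4 mm of the keyhole's rim in height and 4 mm sideways, upright within 0.12 rad), still, and gripped by the fingers with more than 2 N (value of joint keyswitch above 1.4 rad and z of key_collar in the frame of keyhole below 0.004 m and horizontal distance between key_collar and keyhole below 0.004 m and angle between key's own z axis and vertical below 0.12 rad and contact force between the fingers and key above 2 N and linear speed of key below 0.02 m/s); the arm keeps its last pose, push and grip.
It fails at once if the switch is turned before the key is fully in (value of joint keyswitch above 0.5 rad and z of key_collar in the frame of keyhole above 0.006 m).
It fails at once if a bystander is moved by more than 3 cm (distance of any of driver, scanner, tape_roll from where it was at the start of the episode above 0.03 m).
It also fails if it takes over 48 s, if anything falls off the work surface, if the arm or the gripper's body presses on something with over 40 N, if the wrist force passes 120 N, or if a joint passes its speed limit or range.

## Working session

There is one attempt and no reset: what is moved stays moved. The work goes in short steps, Python scripts to look and compute and a tool call to move; the robot and the scene stay as the last step left them, time stands still between calls to the robot, and variables do not carry over. Pictures are saved under pics/ and viewed, and the job is handed in when it is done.

Besides the shell and the picture viewer there is one more tool, called after "Call:" by a JSON object that holds its "api" and its "payload", one argument or row to a line. arm_command: Moves the arm, as the interface text tells. Its arguments: {"type":"object","properties":{"deltas":{"type":"array"},"gripper":{"type":"number"},"force":{"type":"number"}},"required":["deltas"]}

```bash
mkdir -p pics
cat > h.py <<'E'
import numpy as np,cv2
from scipy.spatial.transform import Rotation as Ro
from station import ctrl,optics,models
def save(n,im): cv2.imwrite(f'pics/{n}.png',im[:,:,::-1])
def cal(c):
    k=optics.get_calibration(c); R=np.array(k['orientation'],float)
    if R.shape==(3,): R=Ro.from_euler('xyz',R).as_matrix()
    return np.array(k['K']),np.array(k['origin']),R
def ray(c,p):
    K,o,R=cal(c); d=R@np.linalg.solve(K,[p[0],p[1],1.]); return o,d/np.linalg.norm(d)
def atz(c,p,z):
    o,d=ray(c,p); return o+d*(z-o[2])/d[2]
def proj(c,P):
    K,o,R=cal(c); q=K@(R.T@(np.asarray(P,float)-o)); return q[:2]/q[2]
def tri(rs):
    A=np.zeros((3,3));b=np.zeros(3)
    for o,d in rs:
        M=np.eye(3)-np.outer(d,d);A+=M;b+=M@o
    return np.linalg.solve(A,b)
E
python3 - <<'E'
from h import *
print(ctrl.get_obs())
for c in ('scene','side','wrist'):
    save(c+'0',optics.camera(c)); print(c,optics.get_calibration(c))
    for t in ('key','key_bow','keyhole','holder','driver','control_box'):
        try: print(t,[(np.round(r['at'],1).tolist(),round(r['score'],2)) for r in models.mark_of(t,c)])
        except Exception as e: print(t,e)
E
```

```text
{'time_s': 0.0, 'qpos': array([ 1.04338964e+00,  3.00510660e-01,  1.52158808e+00, -4.61504100e-05,
        1.32068252e+00, -6.65819663e-02]), 'joint_vel': array([ 1.23148516e-03, -2.14488220e-05, -1.29739096e-03,  2.26510975e-03,
        1.40644090e-03, -1.38488258e-04]), 'tau': array([ 3.82253011e-04, -5.31804121e+01, -3.52742600e+01,  7.09018693e-02,
        2.43693794e-02, -1.24414046e-04]), 'ee_pos': array([0.24446048, 0.49241736, 0.22386165]), 'eef_rot': array([-1.59978817,  1.56960688, -2.06060144]), 'force': array([-0.54016698,  0.03996585,  0.21296195]), 'moment': array([-0.0622351 , -0.00070569, -0.02754266]), 'grip_width': 0.09411779199328224}
scene {'K': array([[360.40822943,   0.        , 253.8018848 ],
       [  0.        , 360.40822943, 188.20103253],
       [  0.        ,   0.        ,   1.        ]]), 'origin': array([0.92978099, 0.28971772, 0.78117832]), 'orientation': array([-2.53659647, -0.00329078,  2.15137509])}
key [([371.6, 269.9], 0.65), ([300.7, 262.3], 0.64), ([361.9, 235.9], 0.58)]
key_bow [([410.0, 282.4], 0.87), ([291.9, 229.3], 0.81), ([370.9, 220.2], 0.
[... 538 characters left out ...]
8.5], 0.49)]
key_bow [([243.1, 191.4], 0.54), ([190.6, 153.1], 0.45)]
keyhole [([322.9, 247.2], 0.64)]
holder [([204.7, 181.3], 0.78), ([315.3, 171.8], 0.6), ([142.0, 204.2], 0.57), ([211.4, 185.6], 0.21)]
driver [([214.6, 183.5], 0.71)]
control_box [([341.8, 273.3], 0.92)]
wrist {'K': array([[330.23665647,   0.        , 257.44069935],
       [  0.        , 330.23665647, 191.95087834],
       [  0.        ,   0.        ,   1.        ]]), 'origin': array([0.16986017, 0.52946399, 0.3847741 ]), 'orientation': array([2.85191877e+00, 8.92136124e-04, 1.10917460e+00])}
key []
key_bow [([291.2, 352.8], 0.62)]
keyhole []
holder [([100.9, 253.9], 0.72), ([179.4, 370.2], 0.66)]
driver []
control_box []
```

View pics/scene0.png

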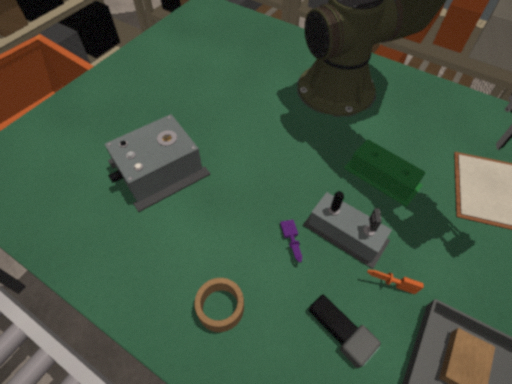

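View pics/side0.png

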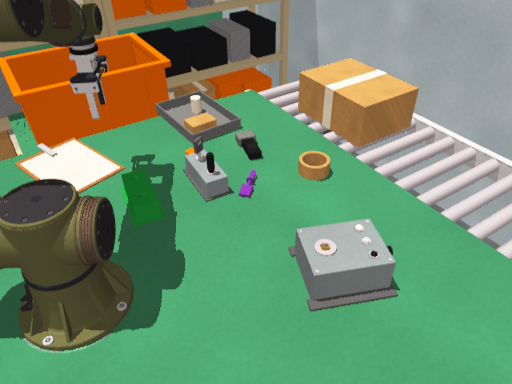

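View pics/wrist0.png

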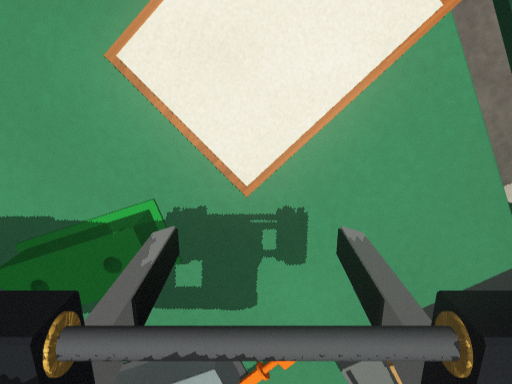

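Possible keys in the scene picture: the orange look-alike lying at (400,283), the purple one lying at (291,240), the black round-handled driver at (337,202), and the grey flat head at (375,218) in the grey holder. The green block at (385,172) is not the holder. I choose the one at (375,218) and check it in a close crop.

Run:
```python
from h import *
a=cv2.imread('pics/scene0.png')[180:270,295:405]; b=cv2.imread('pics/side0.png')[125:205,165:265]
c=cv2.imread('pics/side0.png')[210:310,285:405];d=cv2.imread('pics/scene0.png')[110:210,100:220]
f=lambda x:cv2.resize(x,(400,300),interpolation=cv2.INTER_CUBIC)
cv2.imwrite('pics/crop1.png',np.vstack([np.hstack([f(a),f(b)]),np.hstack([f(d),f(c)])]))
# estimates
print('bow scene',atz('scene',(370.9,220.2),.11), 'bow scene crop',atz('scene',(375.5,217),.11))
print('keyhole scene',atz('scene',(168.6,136.9),.094),'side',atz('side',(322.9,247.2),.094))
print('keyhole tri',tri([ray('scene',(168.6,136.9)),ray('side',(322.9,247.2))]))
print('box', atz('scene',(157,166),0),atz('side',(341.8,273.3),0))
print('holder',atz('scene',(344.3,231.5),0),atz('side',(204.7,181.3),0))
```

```text
bow scene [0.47231676 0.29137612 0.11      ] bow scene crop [0.45948807 0.29653667 0.11      ]
keyhole scene [ 0.51771862 -0.23961886  0.094     ] side [ 0.51574234 -0.24549492  0.094     ]
keyhole tri [ 0.51683419 -0.24268509  0.09110132]
box [ 0.5611367  -0.26734064  0.        ] [ 0.56298901 -0.27215616  0.        ]
holder [0.46258639 0.24990148 0.        ] [0.45747732 0.2509373  0.        ]
```

View pics/crop1.png

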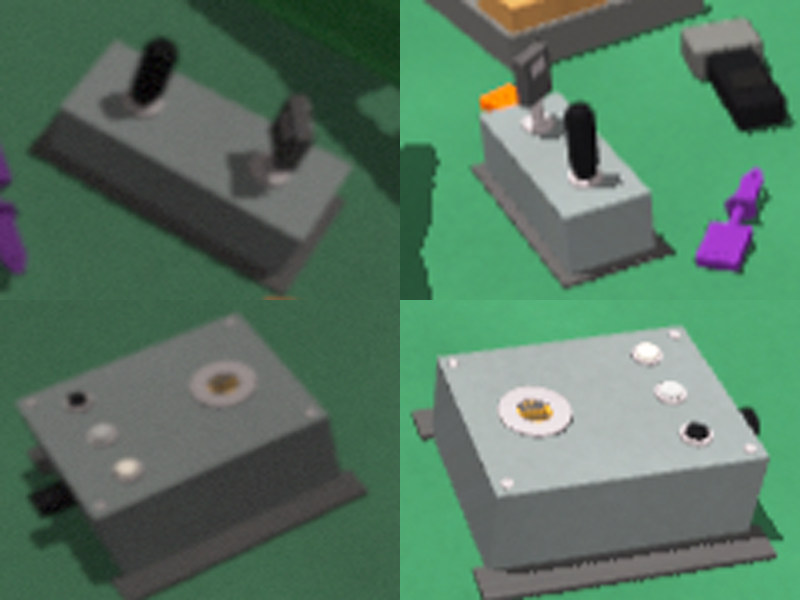

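```bash
cat >> h.py <<'E'
def pose():
    s=ctrl.get_obs(); return np.array(s['ee_pos']),Ro.from_euler('xyz',s['eef_rot']).as_matrix(),s
def down(yaw):
    x=np.array([0,0,-1.]);y=np.array([np.cos(yaw),np.sin(yaw),0]);return np.array([x,y,np.cross(x,y)]).T
def delta(p,yaw,p0=None,R0=None):
    if p0 is None: p0,R0,_=pose()
    t=R0.T@(np.array(p)-p0)/0.025; w=Ro.from_matrix(R0.T@down(yaw)).as_rotvec()/np.deg2rad(5)
    return np.round(t,3),np.round(w,3)
E
python3 - <<'E'
from h import *
p,R,s=pose();print(R.round(3));y=np.arctan2(R[1,1],R[0,1]);print('yaw',y,'q',s['qpos'].round(3))
print('tcp px',proj('wrist',p), 'cam off tool',(R.T@(cal('wrist')[1]-p)).round(3)); print(cal('wrist')[2].round(3))
c=atz('scene',(372,232.5),.062);print('collar',c)
a=atz('side',(165+135*.25,125+125*80/300),.062);print(a)
# yaw of box: lamps in scene vs keyhole; holder yaw from driver/key collars
d=atz('scene',(295+148*.275,180+107*.3),.062); print('driver',d, 'holder yaw',np.arctan2(*(c-d)[[1,0]]))
E
```

```text
[[-0.     0.445  0.896]
 [-0.     0.896 -0.445]
 [-1.    -0.    -0.   ]]
yaw 1.1099640247971287 q [ 1.043  0.3    1.521  0.     1.321 -0.067]
tcp px [258.22458647 255.26478831] cam off tool [-0.16  -0.    -0.083]
[[ 0.445  0.858  0.255]
 [ 0.895 -0.427 -0.128]
 [-0.001  0.286 -0.958]]
collar [0.46782865 0.30598134 0.062     ]
[0.46364478 0.2918891  0.062     ]
driver [0.46440617 0.214673   0.062     ] holder yaw 1.5333312271714532
```

Run:
```python
from h import *
print(delta([.466,.298,.28],1.11))
```

```text
(array([-2.222, -3.034, 11.396]), array([-0., -0.,  0.]))
```

Call:
{"api": "arm_command", "payload": {
  "deltas": [
    {"translation":[-0.6,-0.4,1.2],"turn":[0,0,0]},
    {"translation":[-1.0,-0.7,2.6],"turn":[0,0,0]},
    {"translation":[-1.4,-1.1,4.1],"turn":[0,0,0]},
    {"translation":[-1.7,-1.5,5.6],"turn":[0,0,0]},
    {"translation":[-2.0,-1.9,7.1],"turn":[0,0,0]},
    {"translation":[-2.2,-2.3,8.6],"turn":[0,0,0]},
    {"translation":[-2.2,-2.7,10.0],"turn":[0,0,0]},
    {"translation":[-2.2,-3.0,11.0],"turn":[0,0,0]},
    {"translation":[-2.2,-3.0,11.4],"turn":[0,0,0]},
    {"translation":[-2.2,-3.0,11.4],"turn":[0,0,0]},
    {"translation":[-2.2,-3.0,11.4],"turn":[0,0,0]}
  ]
}}

```text
time_s: 1.97
ee_pos: [0.4661, 0.2992, 0.2792]
eef_rot: [-2.667, 1.57, -3.128]
force: [0.5, 0.5, -0.7]
grip_width: 0.0944
```

Run:
```python
from h import *
p,R,s=pose();print(p,s['qpos'].round(3),np.abs(s['joint_vel']).max())
im=optics.camera('wrist');save('wrist1',im)
for t in ('key','key_bow','key_collar','holder','driver'): print(t,[(np.round(r['at'],1).tolist(),round(r['score'],2)) for r in models.mark_of(t,'wrist')])
r=[x for x in models.cut_out('key','wrist')]
for x in r: print(x['box'],x['score'],x['pixels'].sum())
cv2.imwrite('pics/wrist1c.png',cv2.resize(im[90:290,140:400,::-1],(780,600),interpolation=cv2.INTER_CUBIC))
```

```text
[0.46612139 0.29919972 0.27921698] [ 0.504  0.273  1.428  0.     1.441 -0.605] 0.025615603350712078
key [([236.9, 277.3], 0.81), ([255.4, 162.0], 0.74), ([288.8, 186.0], 0.62)]
key_bow [([347.9, 136.7], 0.97), ([172.1, 251.0], 0.66), ([256.8, 179.3], 0.6)]
key_collar [([318.1, 162.1], 0.95), ([209.6, 266.8], 0.74)]
holder [([151.7, 21.3], 0.77)]
driver [([197.4, 190.3], 0.82)]
[291.1, 114.6, 371.7, 190.6] 0.92 1620
[239.0, 159.6, 273.1, 199.0] 0.84 842
[175.3, 243.0, 237.0, 279.2] 0.55 875
```

View pics/wrist1c.png

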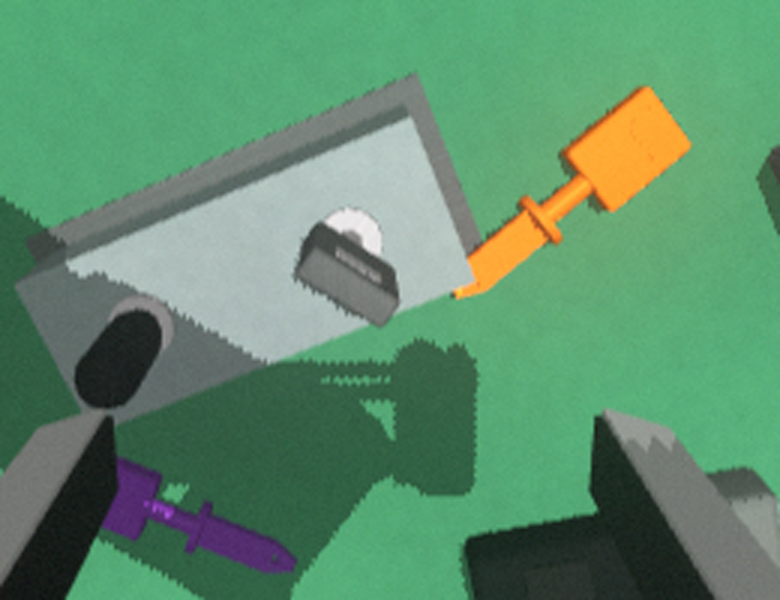

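The wrist crop shows the grey key with its flat head at crop (345,275), full-frame (255,180). The driver is at the left, crop (120,350), and the orange and purple look-alikes lie flat. Next I fit the key model to the mask.

```bash
cat >> h.py <<'E'
def keyparts(x,y,yaw,zt=.012):
    c,s=np.cos(yaw),np.sin(yaw); out=[]
    def tr(P): return [[x+c*a-s*b,y+s*a+c*b,zt+h] for a,b,h in P]
    out.append(tr([(a,b,h) for a in(-.017,.017) for b in(-.006,.006) for h in(.075,.12)]))
    th=np.linspace(0,2*np.pi,24)
    out.append(tr([(.005*np.cos(t),.005*np.sin(t),h) for t in th for h in(.052,.075)]))
    out.append(tr([(.013*np.cos(t),.013*np.sin(t),h) for t in th for h in(.048,.052)]))
    return out
def sil(cam,parts,S=4):
    K,o,R=cam; m=np.zeros((384*S,512*S),np.uint8)
    for P in parts:
        q=(K@(R.T@(np.array(P)-o).T)).T; q=q[:,:2]/q[:,2:]
        cv2.fillConvexPoly(m,cv2.convexHull((((q+.5)*S-.5)).round().astype(np.int32)),255)
    return cv2.resize(m,(512,384),interpolation=cv2.INTER_AREA)/255.
E
python3 - <<'E'
from h import *
from scipy.optimize import minimize
im=optics.camera('wrist');cam=cal('wrist')
ms=models.cut_out('key','wrist');m=min(ms,key=lambda r:np.hypot((r['box'][0]+r['box'][2])/2-256,(r['box'][1]+r['box'][3])/2-179))
M=m['pixels'].astype(float);print(m['box'],m['score'])
def f(v): 
    s=sil(cam,keyparts(v[0]/1e3,v[1]/1e3,v[2]/10)); return np.abs(s-M).sum()
best=None
for y0 in np.arange(0,3.14,.4):
    r=minimize(f,[466,298,y0*10],method='Nelder-Mead',options=dict(initial_simplex=np.array([[466,298,y0*10],[474,298,y0*10],[466,306,y0*10],[466,298,y0*10+3]])))
    print(y0,r.x,r.fun)
    if best is None or r.fun<best.fun: best=r
v=best.x; s=sil(cam,keyparts(v[0]/1e3,v[1]/1e3,v[2]/10))
ov=im[:,:,::-1].copy()
cs,_=cv2.findContours((s>.5).astype(np.uint8),0,2);cv2.resize
big=cv2.resize(ov[130:230,190:320],(780,600),interpolation=cv2.INTER_CUBIC)
cv2.polylines(big,[((c-[190,130])*6+3) for c in cs],True,(0,0,255),1)
cs,_=cv2.findContours(M.astype(np.uint8),0,2);cv2.polylines(big,[((c-[190,130])*6+3) for c in cs],True,(255,255,0),1)
cv2.imwrite('pics/fit1.png',big)
E
```

```text
[240.0, 159.6, 270.2, 199.8] 0.94
0.0 [466.3936772  295.78505048   5.45366848] 53.17254901960784
0.4 [466.55573248 295.68905909   5.16231011] 54.54509803921569
0.8 [466.63278201 295.78343062   5.46221188] 53.72941176470588
1.2000000000000002 [466.36372612 295.74345354   5.21441854] 51.05490196078431
1.6 [466.48825379 295.93972581   5.253321  ] 53.8078431372549
2.0 [466.35046598 295.82742636   5.47608913] 53.17254901960784
2.4000000000000004 [466.51132114 295.72287308  36.75487027] 54.42352941176471
2.8000000000000003 [466.33016388 295.79940155  36.62336139] 53.050980392156866
```

View pics/fit1.png

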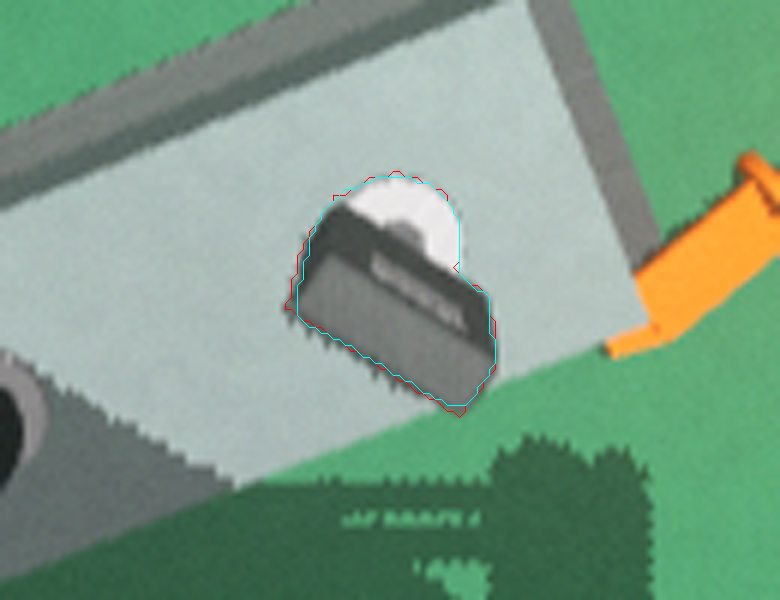

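The overlay matches the key. Head and collar edges agree to about a pixel: key at (0.4664, 0.2958), yaw 0.53.

Run:
```python
from h import *
print(delta([.4664,.2958,.19],.53+np.pi/2)); print(delta([.4664,.2958,.11],.53+np.pi/2))
```

```text
(array([ 3.581, -0.113,  0.064]), array([-1.1347e+01,  1.0000e-03, -0.0000e+00]))
(array([ 6.781, -0.113,  0.064]), array([-1.1347e+01,  1.0000e-03, -0.0000e+00]))
```

Call:
{"api": "arm_command", "payload": {
  "deltas": [
    {"translation":[0.5,-0.1,0.06],"turn":[-1.4,0,0]},
    {"translation":[1.0,-0.1,0.06],"turn":[-2.8,0,0]},
    {"translation":[1.5,-0.1,0.06],"turn":[-4.2,0,0]},
    {"translation":[2.0,-0.1,0.06],"turn":[-5.6,0,0]},
    {"translation":[2.4,-0.1,0.06],"turn":[-7.0,0,0]},
    {"translation":[2.8,-0.11,0.06],"turn":[-8.4,0,0]},
    {"translation":[3.0,-0.11,0.06],"turn":[-9.8,0,0]},
    {"translation":[3.2,-0.11,0.06],"turn":[-11.0,0,0]},
    {"translation":[3.3,-0.11,0.06],"turn":[-11.35,0,0]},
    {"translation":[3.3,-0.11,0.06],"turn":[-11.35,0,0]},
    {"translation":[3.3,-0.11,0.06],"turn":[-11.35,0,0]}
  ],
  "gripper": 50
}}

```text
time_s: 3.33
ee_pos: [0.4665, 0.2957, 0.197]
eef_rot: [2.954, 1.571, -2.801]
force: [-0.1, -0.2, -1.6]
grip_width: 0.05
```

Run:
```python
from h import *
p,R,s=pose();print(p,s['qpos'].round(3),s['grip_width'])
im=optics.camera('wrist');save('wrist2',im)
print(delta([.4664,.2958,.11],.53+np.pi/2))
```

```text
[0.46654306 0.29566799 0.19698455] [ 0.499  0.329  1.549  0.     1.264 -1.601] 0.04997461636811139
(array([ 3.487,  0.008, -0.006]), array([-0.022,  0.003, -0.   ]))
```

View pics/wrist2.png

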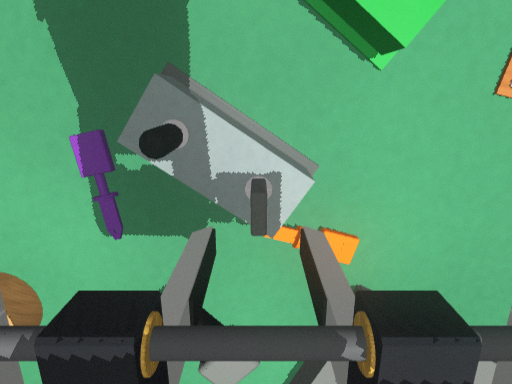

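The wrist picture shows the key head at (259,208), centred between the fingers and parallel to the pads, so I go down and grip.

Call:
{"api": "arm_command", "payload": {
  "deltas": [
    {"translation":[0.7,0,0],"turn":[0,0,0]},
    {"translation":[1.5,0,0],"turn":[0,0,0]},
    {"translation":[2.3,0,0],"turn":[0,0,0]},
    {"translation":[3.0,0,0],"turn":[0,0,0]},
    {"translation":[3.4,0,0],"turn":[0,0,0]},
    {"translation":[3.5,0,0],"turn":[0,0,0]},
    {"translation":[3.5,0,0],"turn":[0,0,0]},
    {"translation":[3.5,0,0],"turn":[0,0,0]}
  ]
}}

```text
time_s: 4.05
ee_pos: [0.4671, 0.2958, 0.1105]
eef_rot: [-0.026, 1.569, 0.504]
force: [0.1, -0.5, -0.3]
grip_width: 0.0503
```

Call:
{"api": "arm_command", "payload": {
  "deltas": [
    {"translation":[0,0,0],"turn":[0,0,0]},
    {"translation":[0,0,0],"turn":[0,0,0]},
    {"translation":[0,0,0],"turn":[0,0,0]},
    {"translation":[0,0,0],"turn":[0,0,0]},
    {"translation":[0,0,0],"turn":[0,0,0]},
    {"translation":[0,0,0],"turn":[0,0,0]},
    {"translation":[0,0,0],"turn":[0,0,0]},
    {"translation":[0,0,0],"turn":[0,0,0]}
  ],
  "gripper": 0,
  "force": 50
}}

```text
time_s: 4.72
ee_pos: [0.4666, 0.2956, 0.1095]
eef_rot: [2.849, 1.571, -2.904]
force: [-0.6, -0.4, 0.0]
grip_width: 0.0118
```

Call:
{"api": "arm_command", "payload": {
  "deltas": [
    {"translation":[-0.3,0,0],"turn":[0,0,0]},
    {"translation":[-0.8,0,0],"turn":[0,0,0]},
    {"translation":[-1.4,0,0],"turn":[0,0,0]},
    {"translation":[-2.1,0,0],"turn":[0,0,0]},
    {"translation":[-2.8,0,0],"turn":[0,0,0]},
    {"translation":[-3.6,0,0],"turn":[0,0,0]},
    {"translation":[-4.4,0,0],"turn":[0,0,0]},
    {"translation":[-5.2,0,0],"turn":[0,0,0]},
    {"translation":[-5.8,0,0],"turn":[0,0,0]},
    {"translation":[-5.8,0,0],"turn":[0,0,0]},
    {"translation":[-5.8,0,0],"turn":[0,0,0]},
    {"translation":[-5.8,0,0],"turn":[0,0,0]}
  ]
}}

```text
time_s: 5.72
ee_pos: [0.4663, 0.2954, 0.2534]
eef_rot: [3.131, 1.569, -2.623]
force: [0.4, 0.2, -1.8]
grip_width: 0.0116
```

Run:
```python
from h import *
p,R,s=pose();print(p,R.round(4),s['qpos'].round(3),s['grip_width'],s['force'])
im=optics.camera('side');save('side3',im)
im2=optics.camera('wrist');save('wrist3',im2)
print(delta([.47,-.16,.26],1.03))
```

```text
[0.46625947 0.29538922 0.25335731] [[-1.300e-03 -5.052e-01  8.630e-01]
 [-8.000e-04  8.630e-01  5.052e-01]
 [-1.000e+00  0.000e+00 -1.500e-03]] [ 0.498  0.284  1.473 -0.     1.385 -1.602] 0.011640137528971604 [ 0.43917656  0.16596329 -1.81479636]
(array([ -0.255, -15.795,  -9.076]), array([ 1.2267e+01, -2.1000e-02,  1.2000e-02]))
```

View pics/side3.png

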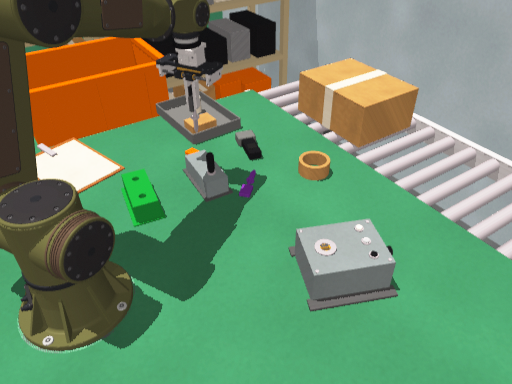

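View pics/wrist3.png

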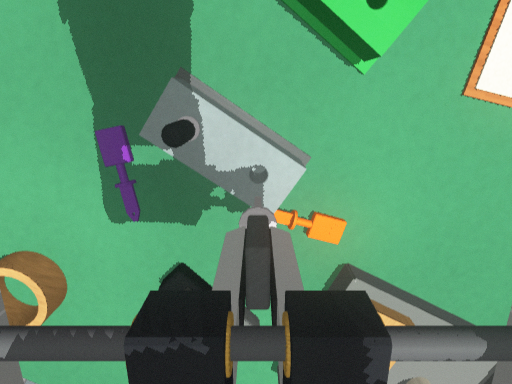

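The key is out: the empty pocket shows at (259,174) and the collar at (258,215) below the fingers. Next I go above the keyhole.

Run:
```python
from h import *
print(delta([.517,-.243,.255],1.03))
```

```text
(array([ -0.055, -19.61 ,  -9.131]), array([ 1.2267e+01, -2.1000e-02,  1.2000e-02]))
```

Call:
{"api": "arm_command", "payload": {
  "deltas": [
    {"translation":[0,-0.4,-0.2],"turn":[0.2,0,0]},
    {"translation":[0,-1.2,-0.5],"turn":[0.7,0,0]},
    {"translation":[0,-2.2,-1.0],"turn":[1.3,0,0]},
    {"translation":[0,-3.4,-1.6],"turn":[2.0,0,0]},
    {"translation":[0,-4.7,-2.2],"turn":[2.8,0,0]},
    {"translation":[0,-6.0,-2.8],"turn":[3.6,0,0]},
    {"translation":[0,-7.3,-3.4],"turn":[4.4,0,0]},
    {"translation":[0,-8.6,-4.0],"turn":[5.2,0,0]},
    {"translation":[0,-9.9,-4.6],"turn":[6.0,0,0]},
    {"translation":[0,-11.2,-5.2],"turn":[6.8,0,0]},
    {"translation":[0,-12.2,-5.7],"turn":[7.5,0,0]},
    {"translation":[0,-12.6,-5.9],"turn":[7.9,0,0]}
  ]
}}

```text
time_s: 6.82
ee_pos: [0.4979, -0.0543, 0.2539]
eef_rot: [-2.521, 1.57, -2.688]
force: [-0.2, 0.1, -1.2]
grip_width: 0.0116
```

Run:
```python
from h import *
p,R,s=pose();print(p,s['qpos'].round(3),s['grip_width'])
print(delta([.517,-.243,.255],1.03))
```

```text
[ 0.49792686 -0.05431357  0.25391897] [-1.820e-01  1.680e-01  1.615e+00 -1.000e-03  1.360e+00 -1.585e+00] 0.011639591393431585
(array([-0.041, -7.316,  2.005]), array([ 4.287, -0.008,  0.008]))
```

Call:
{"api": "arm_command", "payload": {
  "deltas": [
    {"translation":[0,-0.8,0.2],"turn":[0.5,0,0]},
    {"translation":[0,-2.0,0.5],"turn":[1.1,0,0]},
    {"translation":[0,-3.3,0.9],"turn":[1.9,0,0]},
    {"translation":[0,-4.6,1.2],"turn":[2.7,0,0]},
    {"translation":[0,-5.8,1.6],"turn":[3.4,0,0]},
    {"translation":[0,-6.7,1.8],"turn":[3.9,0,0]},
    {"translation":[0,-7.2,2.0],"turn":[4.2,0,0]},
    {"translation":[0,-7.2,2.0],"turn":[4.2,0,0]},
    {"translation":[0,-7.2,2.0],"turn":[4.2,0,0]},
    {"translation":[0,-7.2,2.0],"turn":[4.2,0,0]}
  ]
}}

```text
time_s: 7.65
ee_pos: [0.5192, -0.2353, 0.2544]
eef_rot: [2.719, 1.57, 2.194]
force: [-0.3, -0.2, -2.0]
grip_width: 0.0119
```

Run:
```python
from h import *
p,R,s=pose();print(p,s['qpos'].round(3),s['grip_width'],np.abs(s['joint_vel']).max())
im=optics.camera('wrist');save('wrist4',im)
for t in ('keyhole','keyswitch','key_collar','control_box'): print(t,[(np.round(r['at'],1).tolist(),round(r['score'],2)) for r in models.mark_of(t,'wrist')])
cv2.imwrite('pics/wrist4c.png',cv2.resize(im[110:260,160:355,::-1],(780,600),interpolation=cv2.INTER_CUBIC))
```

```text
[ 0.51921465 -0.23529784  0.25435039] [-0.49   0.324  1.419  0.     1.398 -1.536] 0.011935930179780892 0.008008078792316561
keyhole [([250.4, 190.2], 0.8)]Traceback (most recent call last):
  File "<stdin>", line 4, in <module>
ValueError: it knows: control_box, driver, holder, key, key_bow, key_collar, key_tip, keyhole, scanner, tape_roll
```

View pics/wrist4.png

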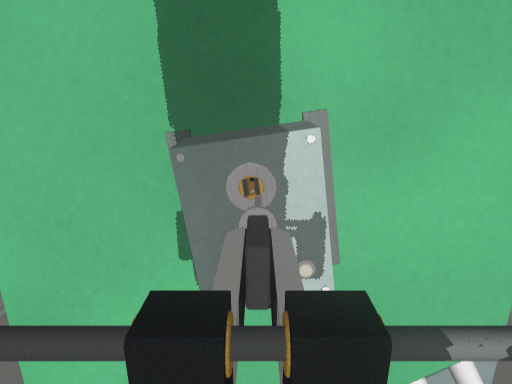

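The wrist picture shows the rim centred near (251,188) with the slot rotated a few degrees from image vertical. The key's collar is at (258,215) below it. I rectify the box top to measure this precisely.

```bash
cat >> h.py <<'E'
def rectify(im,cam,z,c,yaw,half,ppm):
    """image whose x axis runs along world dir yaw, y down = -perp ; centre c"""
    K,o,R=cam; n=int(2*half*ppm)
    u,v=np.meshgrid(np.arange(n),np.arange(n)); a=(u+.5)/ppm-half; b=-((v+.5)/ppm-half)
    P=np.stack([c[0]+a*np.cos(yaw)-b*np.sin(yaw),c[1]+a*np.sin(yaw)+b*np.cos(yaw),np.full_like(a,z)],-1)
    q=(P-o)@R@K.T; q=q[...,:2]/q[...,2:]
    return cv2.remap(im,q[...,0].astype(np.float32),q[...,1].astype(np.float32),cv2.INTER_CUBIC)
E
python3 - <<'E'
from h import *
im=optics.camera('wrist');cam=cal('wrist');save('w5',im);p,R,s=pose()
print('kh',atz('wrist',(250.4,190.2),.094))
c=np.array([.517,-.243]);yaw=-.54
a=rectify(im,cam,.094,c,yaw,.035,8500);b=rectify(im,cam,.090,c+np.array([.02*np.cos(yaw),.02*np.sin(yaw)]),yaw,.12,2500)
save('rec94',a);save('rec90',b)
E
```

```text
kh [ 0.52466639 -0.24732202  0.094     ]
```

View pics/rec94.png

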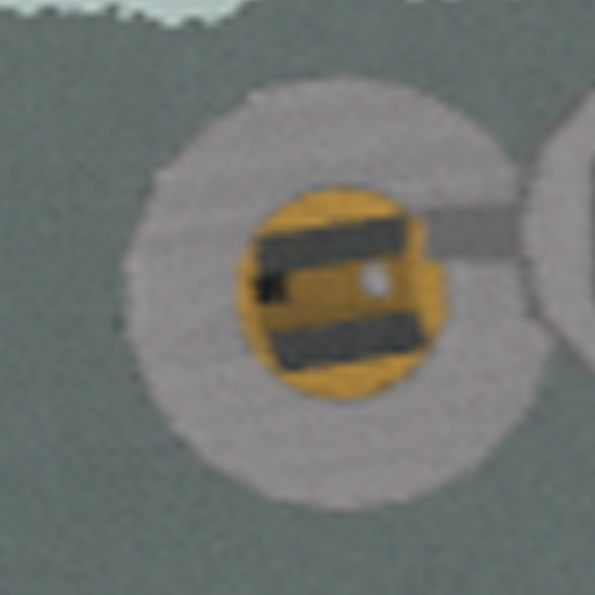

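View pics/rec90.png

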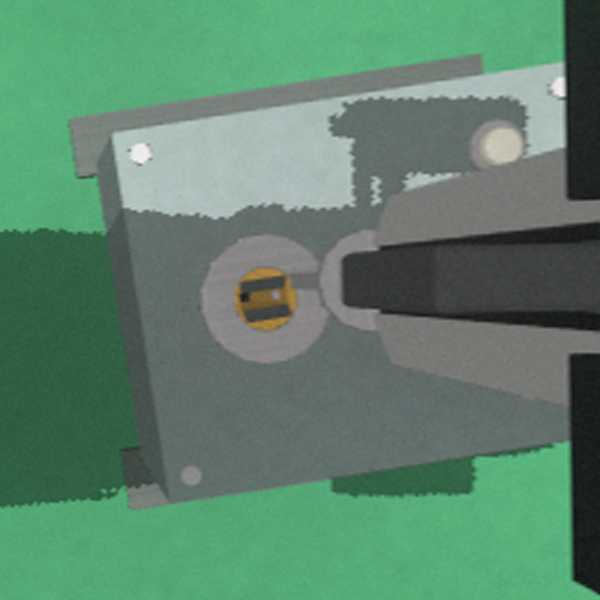

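```bash
cat > rim.py <<'E'
from h import *
from scipy.optimize import least_squares
def rimfit(im,cam,c,z=.094,angs=np.deg2rad(np.arange(0,360,3)),r0=.022,r1=.030):
    g=cv2.GaussianBlur(im,(3,3),0).astype(np.float32).sum(2); K,o,R=cam
    def samp(P):
        q=(P-o)@R@K.T;q=q[...,:2]/q[...,2:];return cv2.remap(g,q[...,0].astype(np.float32),q[...,1].astype(np.float32),cv2.INTER_CUBIC)
    c=np.array(c,float); rs=np.arange(r0,r1,.0001)
    for it in range(4):
        P=np.stack([c[0]+rs[None]*np.cos(angs)[:,None],c[1]+rs[None]*np.sin(angs)[:,None],np.full((len(angs),len(rs)),z)],-1)
        v=samp(P); k=10; d=v[:,:-k]-v[:,k:]
        i=d.argmax(1); ok=d.max(1)>40; rr=rs[i]+k*.00005
        pts=c+np.stack([rr*np.cos(angs),rr*np.sin(angs)],1); pts=pts[ok]
        f=lambda x:np.hypot(pts[:,0]-x[0],pts[:,1]-x[1])-x[2]
        s=least_squares(f,[*c,.026],loss='soft_l1',f_scale=.0003); c=s.x[:2]
    return s.x,ok.sum(),np.median(np.abs(f(s.x)))
E
python3 - <<'E'
from rim import *
im=optics.camera('wrist');cam=cal('wrist');K,o,R=cam
px=(340/8500-.035,-(293/8500-.035));y=-.54
c0=np.array([.517,-.243])+[px[0]*np.cos(y)-px[1]*np.sin(y),px[0]*np.sin(y)+px[1]*np.cos(y)];print(c0)
for z in(.094,.090): print(z,rimfit(im,cam,c0,z), rimfit(im,cam,c0,z,r0=.009,r1=.0155))
for c in('scene','side'):
    im2=optics.camera(c); save(c+'6',im2); print(c,rimfit(im2,cal(c),c0,.094))
# in-hand key prediction: key yaw = tool yaw-pi/2
p,Rt,s=pose(); print(p,'tool yaw',np.arctan2(Rt[1,1],Rt[0,1]))
E
```

```text
[ 0.52156073 -0.2451166 ]
0.094 (array([ 0.52202436, -0.24539156,  0.02539146]), np.int64(64), np.float64(0.00020327613356468759)) (array([ 0.52156073, -0.2451166 ,  0.026     ]), np.int64(0), np.float64(nan))
0.09 (array([ 0.52293071, -0.24607052,  0.02571872]), np.int64(60), np.float64(0.00015690774692761825)) (array([ 0.52156073, -0.2451166 ,  0.026     ]), np.int64(0), np.float64(nan))
scene (array([ 0.52156073, -0.2451166 ,  0.026     ]), np.int64(0), np.float64(nan))
side (array([ 0.52156073, -0.2451166 ,  0.026     ]), np.int64(0), np.float64(nan))
[ 0.51927782 -0.23588802  0.2546084 ] tool yaw 1.0454502099966172
  return _methods._mean(a, axis=axis, dtype=dtype,
  ret = ret.dtype.type(ret / rcount)
```

Run:
```python
from h import *
print(delta([.522,-.2454,.212],1.184))
```

```text
(array([ 1.704, -0.275,  0.285]), array([-1.588,  0.002, -0.   ]))
```

Call:
{"api": "arm_command", "payload": {
  "deltas": [
    {"translation":[0.3,-0.1,0.1],"turn":[-0.5,0,0]},
    {"translation":[0.7,-0.2,0.2],"turn":[-1.0,0,0]},
    {"translation":[1.1,-0.27,0.28],"turn":[-1.5,0,0]},
    {"translation":[1.5,-0.27,0.28],"turn":[-1.59,0,0]},
    {"translation":[1.7,-0.27,0.28],"turn":[-1.59,0,0]},
    {"translation":[1.7,-0.27,0.28],"turn":[-1.59,0,0]},
    {"translation":[1.7,-0.27,0.28],"turn":[-1.59,0,0]},
    {"translation":[1.7,-0.27,0.28],"turn":[-1.59,0,0]}
  ]
}}

```text
time_s: 8.62
ee_pos: [0.5221, -0.2458, 0.2126]
eef_rot: [-0.136, 1.57, -0.524]
force: [-0.7, -1.4, -0.7]
grip_width: 0.0115
```

Run:
```python
from rim import *
p,Rt,s=pose();im=optics.camera('wrist');cam=cal('wrist'); print(p,'tool yaw',np.arctan2(Rt[1,1],Rt[0,1]),s['force'])
save('w7',im)
print(rimfit(im,cam,[.522,-.2454],.094))
a=rectify(im,cam,.094,[.522,-.2454],-.387,.035,8500);save('rec7',a)
cv2.imwrite('pics/w7c.png',cv2.resize(im[130:290,160:368,::-1],(780,600),interpolation=cv2.INTER_CUBIC))
ims={c:optics.camera(c) for c in('scene','side')}
S=ims['scene'][:,:,::-1][80:190,110:240];D=ims['side'][:,:,::-1][150:290,265:395]
cv2.imwrite('pics/ss7.png',np.hstack([cv2.resize(S,(390,330),interpolation=2),cv2.resize(D,(390,330),interpolation=2)]))
```

```text
[ 0.52207548 -0.24576164  0.21261397] tool yaw 1.1827628223435012 [-0.71624089 -1.38614372 -0.72387569]
(array([ 0.52159884, -0.24514914,  0.0251303 ]), np.int64(105), np.float64(0.00020774024906456204))
```

View pics/rec7.png

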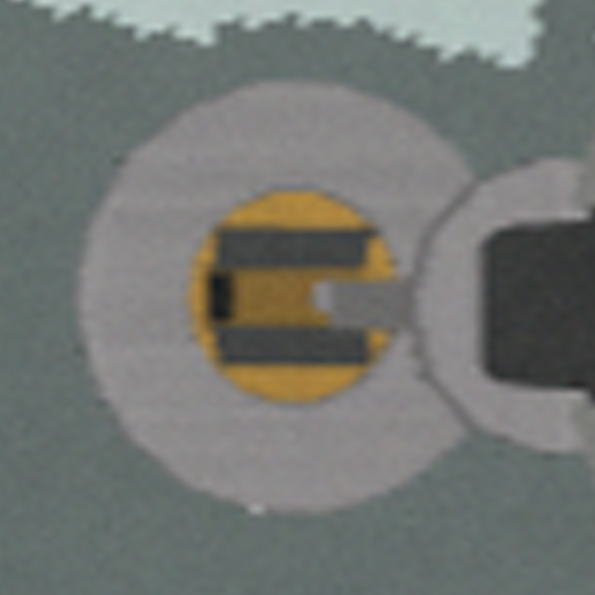

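View pics/w7c.png

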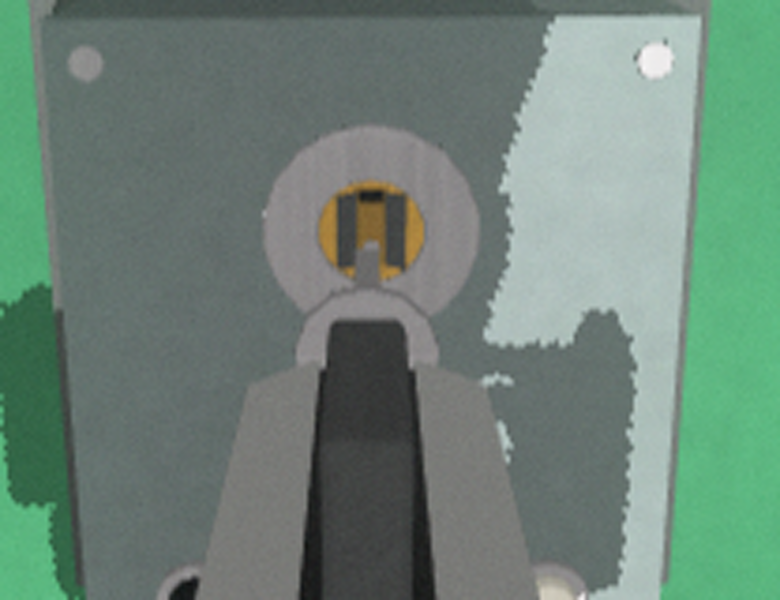

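View pics/ss7.png

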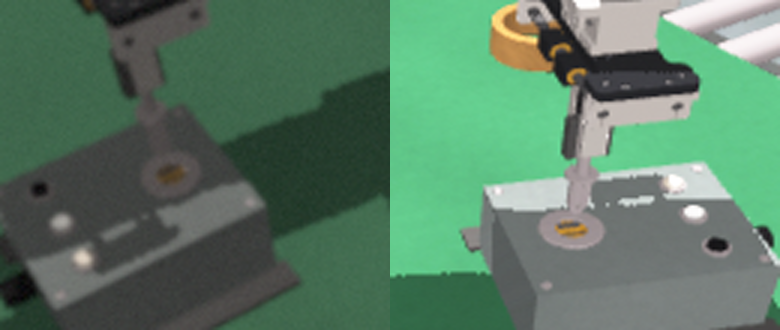

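```bash
cat > inhand.py <<'E'
from h import *
# key model in tool frame: key z up = -tool x ; key y = tool y ; key x = tool z (sign free)
def parts():
    o=[]
    B=lambda xs,ys,h:[(a,b,h) for a in xs for b in ys]
    o.append(B((-.0025,.0025),(-.002,.002),0)+B((-.008,.008),(-.0025,.0025),.012))
    o.append(B((-.008,.008),(-.0025,.0025),.012)+B((-.008,.008),(-.0025,.0025),.048))
    th=np.linspace(0,2*np.pi,32)
    cyl=lambda r,h0,h1:[(r*np.cos(t),r*np.sin(t),h) for t in th for h in(h0,h1)]
    o.append(cyl(.013,.048,.052)); o.append(cyl(.005,.052,.075))
    o.append(B((-.017,.017),(-.006,.006),.075)+B((-.017,.017),(-.006,.006),.12))
    return o
PT=parts()
def posed(p,R,dy=0,dz=0,dh=0,tilt=0,roll=0):
    out=[]
    for P in PT:
        P=np.array(P); k=P-[0,0,.0975]
        k=k@Ro.from_euler('xy',[roll,tilt]).as_matrix().T
        t=np.stack([-(k[:,2]+dh),k[:,1]+dy,k[:,0]+dz],1)
        out.append(p+t@R.T)
    return out
def lines(img,cam,parts,off,sc,col=(0,0,255)):
    K,o,R=cam
    for P in parts:
        q=(P-o)@R@K.T;q=q[:,:2]/q[:,2:]
        h=cv2.convexHull(q.astype(np.float32))
        cv2.polylines(img,[((h-np.array(off)+.5)*sc-.5).round().astype(np.int32)],True,col,1)
E
python3 - <<'E'
from inhand import *
p,R,s=pose();im=optics.camera('wrist');cam=cal('wrist')
big=cv2.resize(im[165:265,195:325,::-1],(780,600),interpolation=cv2.INTER_CUBIC)
lines(big,cam,posed(p,R),(195,165),6)
cv2.imwrite('pics/ov8.png',big)
E
```

View pics/ov8.png

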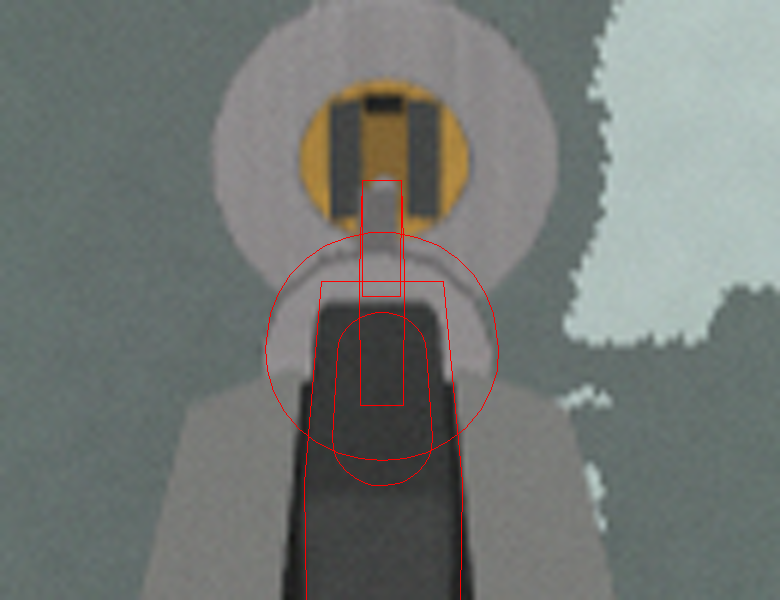

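The nominal key pose matches at the tip, but the collar and head edges sit about 3 px low. Before inserting, I check the in-hand tilt with all cameras.

Run:
```python
from inhand import *
from rim import rimfit
p,R,s=pose()
tiles=[]
th=np.linspace(0,2*np.pi,60)
ring=lambda r,z,c:np.array([[c[0]+r*np.cos(t),c[1]+r*np.sin(t),z] for t in th])
for c in('scene','side'):
    im=optics.camera(c);cam=cal(c);q=proj(c,[.522,-.2455,.13]);x,y=int(q[0])-33,int(q[1])-45
    big=cv2.resize(im[y:y+100,x:x+65,::-1],(390,600),interpolation=cv2.INTER_CUBIC)
    lines(big,cam,posed(p,R),(x,y),6)
    for r,z in((.026,.094),(.0125,.094)): lines(big,cam,[ring(r,z,(.5216,-.2451))],(x,y),6,(255,0,255))
    tiles.append(big)
cv2.imwrite('pics/ov9.png',np.hstack(tiles))
```

```text
(no output)
```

View pics/ov9.png

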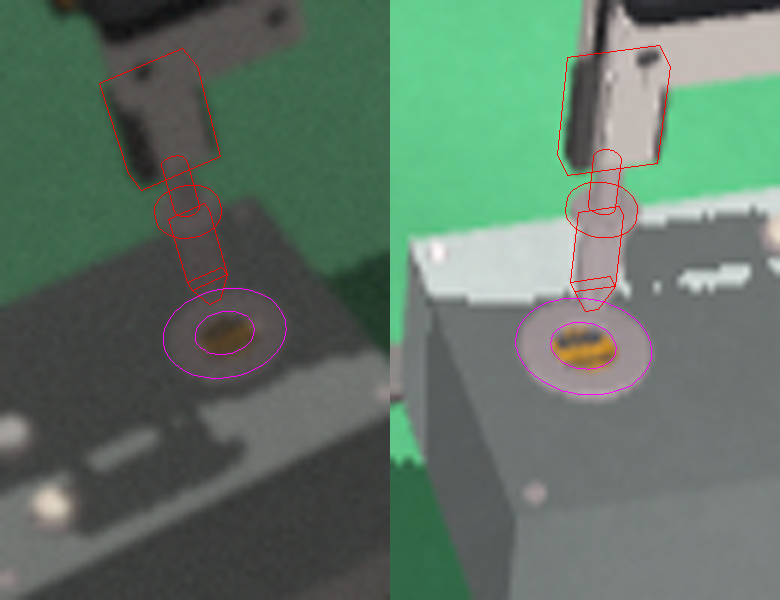

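Run:
```python
from inhand import *
p,R,s=pose()
im=optics.camera('scene');cam=cal('scene');q=proj('scene',[.522,-.2455,.13]);x,y=int(q[0])-33,int(q[1])-45
t=np.clip(im[y:y+100,x:x+65,::-1].astype(float)*2.2,0,255).astype(np.uint8)
b0=cv2.resize(t,(390,600),interpolation=cv2.INTER_CUBIC);b1=b0.copy()
lines(b1,cam,posed(p,R),(x,y),6)
cv2.imwrite('pics/ov10.png',np.hstack([b0,b1]))
```

```text
(no output)
```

View pics/ov10.png

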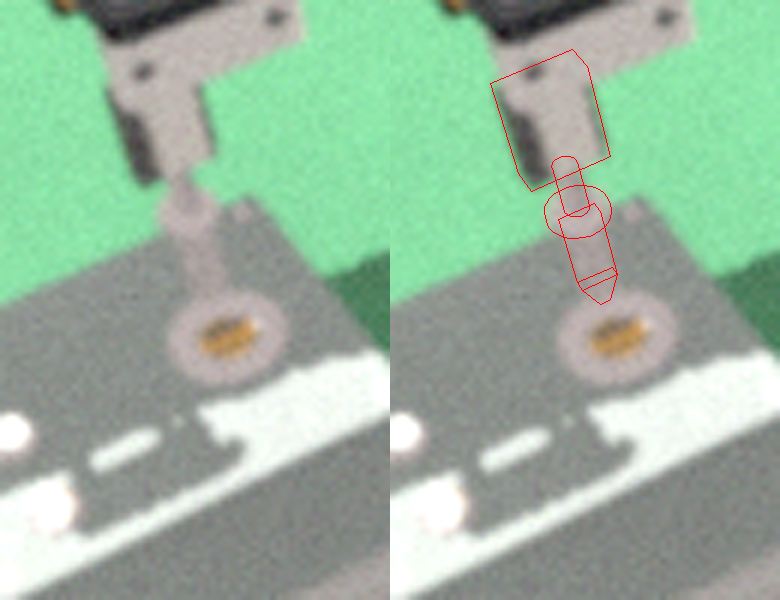

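All cameras agree to about 1–2 mm. Across the slot the key is about 0.5 mm off, so I correct that and start the insertion gently.

Call:
{"api": "arm_command", "payload": {
  "deltas": [
    {"translation":[0.1,0.02,-0.03],"turn":[0,0,0]},
    {"translation":[0.3,0.02,-0.03],"turn":[0,0,0]},
    {"translation":[0.5,0.02,-0.03],"turn":[0,0,0]},
    {"translation":[0.7,0.02,-0.03],"turn":[0,0,0]},
    {"translation":[0.8,0.02,-0.03],"turn":[0,0,0]},
    {"translation":[0.9,0.02,-0.03],"turn":[0,0,0]},
    {"translation":[1.0,0.02,-0.03],"turn":[0,0,0]},
    {"translation":[1.1,0.02,-0.03],"turn":[0,0,0]},
    {"translation":[1.15,0.02,-0.03],"turn":[0,0,0]},
    {"translation":[1.15,0.02,-0.03],"turn":[0,0,0]},
    {"translation":[1.15,0.02,-0.03],"turn":[0,0,0]}
  ]
}}

```text
time_s: 9.88
ee_pos: [0.5214, -0.2451, 0.1833]
eef_rot: [-0.14, 1.571, -0.527]
force: [-0.1, -0.0, -0.8]
grip_width: 0.0119
```

```bash
cat > st.py <<'E'
from h import *
p,R,s=pose();print('t',s['time_s'],p.round(4),'yaw',np.arctan2(R[1,1],R[0,1]).round(4),'F',s['force'].round(2),'Ftool',(R.T@s['force']).round(2),'M',s['moment'].round(3),'w',s['grip_width'],'q6',s['qpos'][5].round(3))
E
python3 st.py
python3 - <<'E'
from inhand import *
im=optics.camera('wrist')
cv2.imwrite('pics/w11.png',cv2.resize(im[165:265,195:325,::-1],(780,600),interpolation=cv2.INTER_CUBIC))
E
```

```text
t 9.8833 [ 0.5214 -0.2451  0.1833] yaw 1.1833 F [-0.11 -0.   -0.79] Ftool [ 0.79 -0.05 -0.1 ] M [-0.019  0.014  0.044] w 0.011890605475061712 q6 -1.686
```

View pics/w11.png

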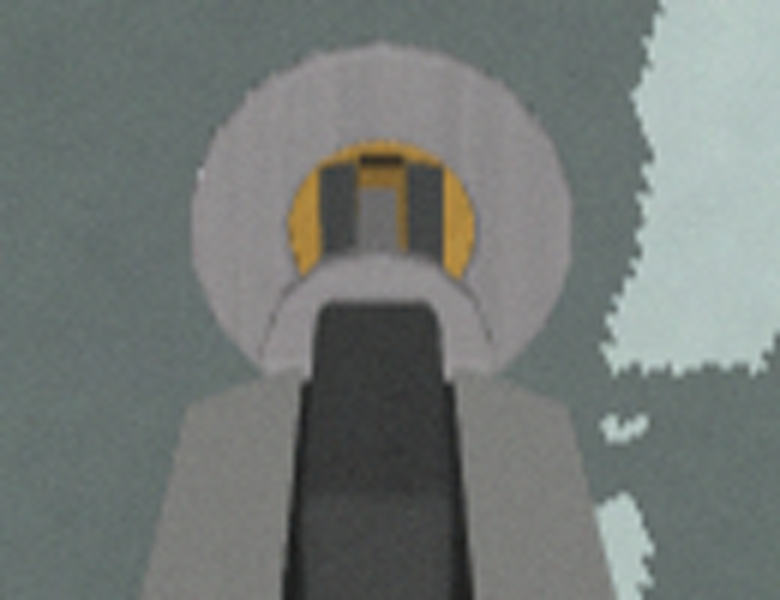

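The blade is in the slot mouth: blade columns 359–398, slot 357–408, about 0.4 mm to the left. I correct that and push down to the pins.

Call:
{"api": "arm_command", "payload": {
  "deltas": [
    {"translation":[0.05,0.015,0],"turn":[0,0,0]},
    {"translation":[0.15,0.015,0],"turn":[0,0,0]},
    {"translation":[0.25,0.015,0],"turn":[0,0,0]},
    {"translation":[0.35,0.015,0],"turn":[0,0,0]},
    {"translation":[0.45,0.015,0],"turn":[0,0,0]},
    {"translation":[0.5,0.015,0],"turn":[0,0,0]},
    {"translation":[0.5,0.015,0],"turn":[0,0,0]}
  ]
}}

```text
time_s: 10.52
ee_pos: [0.5214, -0.2446, 0.1703]
eef_rot: [2.996, 1.57, 2.609]
force: [-0.3, -0.6, -2.0]
grip_width: 0.012
```

```bash
python3 st.py
```

```text
t 10.5167 [ 0.5214 -0.2446  0.1703] yaw 1.1833 F [-0.31 -0.61 -1.97] Ftool [ 1.97 -0.68 -0.05] M [0.026 0.009 0.026] w 0.011970010794577029 q6 -1.686
```

Call:
{"api": "arm_command", "payload": {
  "deltas": [
    {"translation":[0.1,0,0],"turn":[0,0,0]},
    {"translation":[0.2,0,0],"turn":[0,0,0]},
    {"translation":[0.3,0,0],"turn":[0,0,0]},
    {"translation":[0.4,0,0],"turn":[0,0,0]},
    {"translation":[0.4,0,0],"turn":[0,0,0]}
  ]
}}

```text
time_s: 10.93
ee_pos: [0.521, -0.2445, 0.1599]
eef_rot: [3.067, 1.569, 2.68]
force: [-2.7, 1.5, -2.7]
grip_width: 0.0118
```

```bash
python3 st.py
```

```text
t 10.9333 [ 0.521  -0.2445  0.1599] yaw 1.1833 F [-2.65  1.51 -2.66] Ftool [ 2.67  0.4  -3.02] M [0.257 0.719 0.021] w 0.01178776135596373 q6 -1.686
```

Call:
{"api": "arm_command", "payload": {
  "deltas": [
    {"translation":[0.1,0,-0.02],"turn":[0,0,0]},
    {"translation":[0.2,0,-0.02],"turn":[0,0,0]},
    {"translation":[0.3,0,-0.02],"turn":[0,0,0]},
    {"translation":[0.4,0,-0.02],"turn":[0,0,0]},
    {"translation":[0.4,0,-0.02],"turn":[0,0,0]}
  ]
}}

```text
time_s: 11.35
ee_pos: [0.5212, -0.2446, 0.1503]
eef_rot: [-0.062, 1.57, -0.449]
force: [0.1, 0.4, -2.9]
grip_width: 0.0119
```

```bash
python3 st.py
```

```text
t 11.35 [ 0.5212 -0.2446  0.1503] yaw 1.1833 F [ 0.06  0.37 -2.86] Ftool [ 2.85  0.36 -0.08] M [ 0.046  0.238 -0.006] w 0.011875122124565455 q6 -1.686
```

Call:
{"api": "arm_command", "payload": {
  "deltas": [
    {"translation":[0.08,0,0],"turn":[0,0,0]},
    {"translation":[0.16,0,0],"turn":[0,0,0]},
    {"translation":[0.22,0,0],"turn":[0,0,0]},
    {"translation":[0.27,0,0],"turn":[0,0,0]},
    {"translation":[0.29,0,0],"turn":[0,0,0]},
    {"translation":[0.29,0,0],"turn":[0,0,0]}
  ]
}}

```text
time_s: 11.85
ee_pos: [0.5212, -0.2446, 0.1434]
eef_rot: [-0.11, 1.57, -0.497]
force: [0.3, -0.6, 0.8]
grip_width: 0.0117
```

```bash
python3 st.py;  python3 - <<'E'
from inhand import *
im=optics.camera('wrist'); im2=optics.camera('side')
a=cv2.resize(im[165:265,195:325,::-1],(390,300),interpolation=cv2.INTER_CUBIC)
b=cv2.resize(im2[175:265,280:397,::-1],(390,300),interpolation=cv2.INTER_CUBIC)
cv2.imwrite('pics/w12.png',np.hstack([a,b]))
E
```

```text
t 11.85 [ 0.5212 -0.2446  0.1434] yaw 1.1833 F [ 0.28 -0.57  0.83] Ftool [-0.83 -0.42  0.48] M [-0.126 -0.263  0.013] w 0.011742062667622347 q6 -1.686
```

View pics/w12.png

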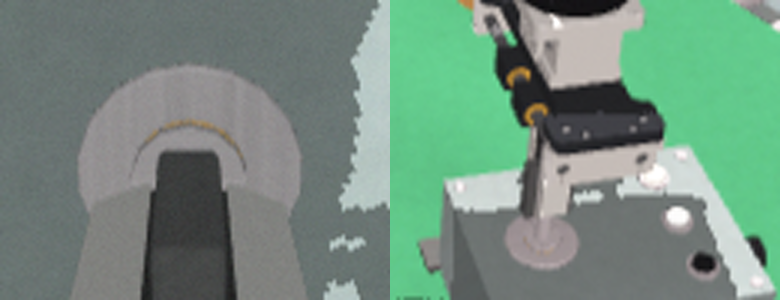

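Call:
{"api": "arm_command", "payload": {
  "deltas": [
    {"translation":[0.03,0,-0.02],"turn":[0,0,0]},
    {"translation":[0.06,0,-0.03],"turn":[0,0,0]},
    {"translation":[0.06,0,-0.03],"turn":[0,0,0]}
  ]
}}

```text
time_s: 12.2
ee_pos: [0.5211, -0.2446, 0.1432]
eef_rot: [-0.09, 1.568, -0.478]
force: [0.9, -0.0, 9.0]
grip_width: 0.0118
```

```bash
python3 st.py;  python3 - <<'E'
from inhand import *
im=optics.camera('wrist')
a=cv2.resize(im[165:265,195:325,::-1],(780,600),interpolation=cv2.INTER_CUBIC)
cv2.imwrite('pics/w13.png',a)
E
```

```text
t 12.2 [ 0.5211 -0.2446  0.1432] yaw 1.1834 F [ 0.91 -0.01  9.02] Ftool [-9.01  0.34  0.87] M [-0.158 -0.308 -0.008] w 0.01177066446556425 q6 -1.686
```

View pics/w13.png

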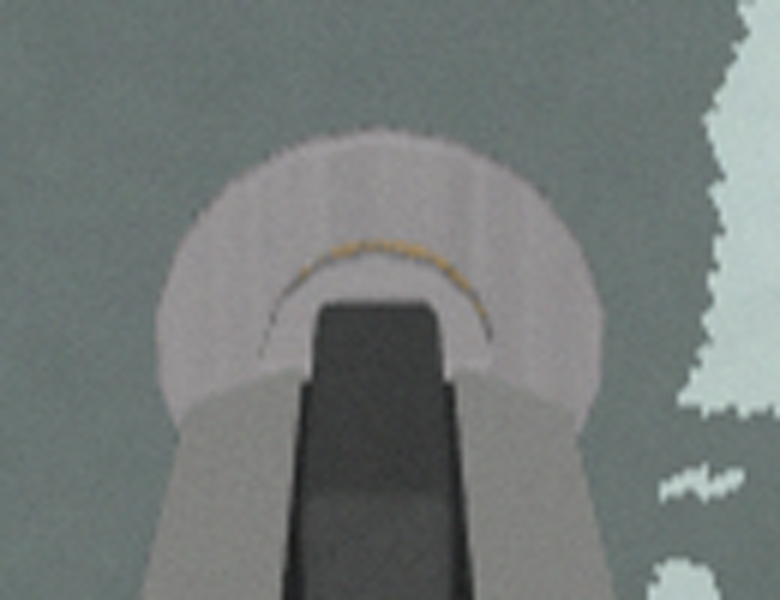

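The key is home: height 0.1432 matches the expected 0.1435, and the push reads about 9 N on the rim. Now I turn it clockwise while keeping the push.

Call:
{"api": "arm_command", "payload": {
  "deltas": [
    {"translation":[0.06,0,-0.03],"turn":[0,0,0]},
    {"translation":[0.06,0,-0.03],"turn":[0.4,0,0]},
    {"translation":[0.06,0,-0.03],"turn":[1.0,0,0]},
    {"translation":[0.06,0,-0.03],"turn":[1.8,0,0]},
    {"translation":[0.06,0,-0.03],"turn":[2.6,0,0]},
    {"translation":[0.06,0,-0.02],"turn":[3.4,0,0]},
    {"translation":[0.06,0,-0.02],"turn":[4.2,0,0]},
    {"translation":[0.06,0,-0.02],"turn":[5.0,0,0]},
    {"translation":[0.06,0,-0.02],"turn":[5.6,0,0]},
    {"translation":[0.06,0,-0.02],"turn":[6.0,0,0]},
    {"translation":[0.06,0,-0.02],"turn":[6.0,0,0]}
  ]
}}

```text
time_s: 13.17
ee_pos: [0.5213, -0.2441, 0.1424]
eef_rot: [0.623, 1.566, -0.29]
force: [2.7, 3.2, 13.5]
grip_width: 0.0112
```

```bash
python3 st.py
```

```text
t 13.1667 [ 0.5213 -0.2441  0.1424] yaw 0.6578 F [ 2.66  3.24 13.48] Ftool [-13.47   4.12  -0.88] M [ 0.594 -0.639  0.113] w 0.011244639328316914 q6 -1.16
```

Call:
{"api": "arm_command", "payload": {
  "deltas": [
    {"translation":[0,0.01,0],"turn":[0.5,0,0]},
    {"translation":[0,0.02,0],"turn":[1.2,0,0]},
    {"translation":[0,0.02,0],"turn":[2.0,0,0]},
    {"translation":[0,0.02,0],"turn":[2.8,0,0]},
    {"translation":[0,0.02,0],"turn":[3.6,0,0]},
    {"translation":[0,0.02,0],"turn":[4.4,0,0]},
    {"translation":[0,0.02,0],"turn":[5.2,0,0]},
    {"translation":[0,0.02,0],"turn":[5.8,0,0]},
    {"translation":[0,0.02,0],"turn":[6.2,0,0]},
    {"translation":[0,0.02,0],"turn":[6.2,0,0]}
  ]
}}

```text
time_s: 14.0
ee_pos: [0.5217, -0.2438, 0.1424]
eef_rot: [1.134, 1.566, -0.32]
force: [4.3, 2.2, 14.6]
grip_width: 0.0121
```

```bash
python3 st.py
python3 - <<'E'
from inhand import *
im=optics.camera('wrist');save('w14',im)
E
```

```text
t 14.0 [ 0.5217 -0.2438  0.1424] yaw 0.1167 F [ 4.27  2.16 14.62] Ftool [-14.6    4.55  -1.62] M [ 0.403 -0.672  0.103] w 0.012060807533972397 q6 -0.618
```

View pics/w14.png

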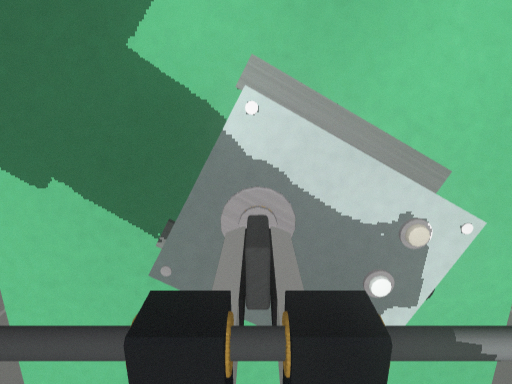

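The turn has reached 1.07 rad, with the collar still seated at (258,212). I continue to the stop.

Call:
{"api": "arm_command", "payload": {
  "deltas": [
    {"translation":[0,0.01,0],"turn":[0.5,0,0]},
    {"translation":[0,0.02,0],"turn":[1.2,0,0]},
    {"translation":[0,0.03,0],"turn":[2.0,0,0]},
    {"translation":[0,0.03,0],"turn":[2.8,0,0]},
    {"translation":[0,0.03,0],"turn":[3.6,0,0]},
    {"translation":[0,0.03,0],"turn":[4.3,0,0]},
    {"translation":[0,0.03,0],"turn":[5.0,0,0]},
    {"translation":[0,0.03,0],"turn":[5.6,0,0]},
    {"translation":[0,0.03,0],"turn":[6.2,0,0]},
    {"translation":[0,0.03,0],"turn":[6.2,0,0]}
  ]
}}

```text
time_s: 14.88
ee_pos: [0.5223, -0.2439, 0.1424]
eef_rot: [1.619, 1.566, -0.377]
force: [1.9, 1.8, 14.4]
grip_width: 0.012
```

```bash
python3 st.py
```

```text
t 14.8833 [ 0.5223 -0.2439  0.1424] yaw -0.4254 F [ 1.88  1.77 14.41] Ftool [-14.41   1.05  -2.39] M [ 0.24  -0.324 -0.003] w 0.012006594305581583 q6 -0.075
```

Call:
{"api": "arm_command", "payload": {
  "deltas": [
    {"translation":[0,0,0],"turn":[0.5,0,0]},
    {"translation":[0,0,0],"turn":[1.0,0,0]},
    {"translation":[0,0,0],"turn":[1.4,0,0]},
    {"translation":[0,0,0],"turn":[1.4,0,0]}
  ]
}}

```text
time_s: 15.22
ee_pos: [0.5224, -0.2439, 0.1424]
eef_rot: [1.719, 1.566, -0.398]
force: [3.3, 1.8, 13.5]
grip_width: 0.0112
```

```bash
python3 st.py
```

```text
t 15.2167 [ 0.5224 -0.2439  0.1424] yaw -0.5462 F [ 3.33  1.83 13.49] Ftool [-13.48   1.96  -3.3 ] M [ 0.198 -0.465  0.279] w 0.011190000765227182 q6 0.045
```

Call:
{"api": "arm_command", "payload": {
  "deltas": [
    {"translation":[0,0,0],"turn":[0.2,0,0]},
    {"translation":[0,0,0],"turn":[0.4,0,0]},
    {"translation":[0,0,0],"turn":[0.4,0,0]},
    {"translation":[0,0,0],"turn":[0.4,0,0]}
  ]
}}

```text
time_s: 15.55
ee_pos: [0.5224, -0.2439, 0.1424]
eef_rot: [1.732, 1.566, -0.417]
force: [3.2, 1.1, 13.5]
grip_width: 0.0117
```

```bash
python3 st.py
python3 - <<'E'
from inhand import *
im=optics.camera('wrist');p,R,s=pose()
a=cv2.resize(im[165:315,162:357,::-1],(390,300),interpolation=cv2.INTER_CUBIC)
im2=optics.camera('side');b=cv2.resize(im2[165:265,280:410,::-1],(390,300),interpolation=cv2.INTER_CUBIC)
cv2.imwrite('pics/w15.png',np.hstack([a,b]))
E
```

```text
t 15.55 [ 0.5224 -0.2439  0.1424] yaw -0.5786 F [ 3.16  1.1  13.47] Ftool [-13.46   2.11  -2.66] M [ 0.193 -0.405  0.573] w 0.01167980538730716 q6 0.078
```

View pics/w15.png

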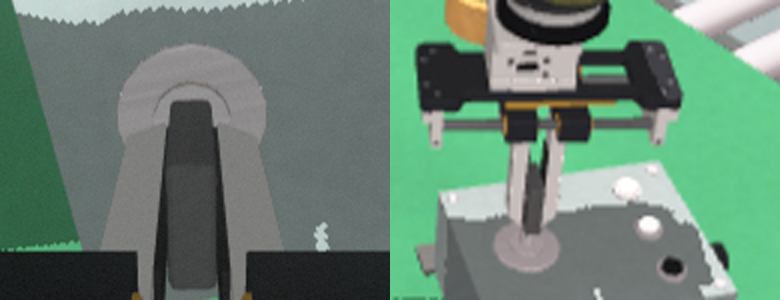

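Call:
{"api": "arm_command", "payload": {
  "deltas": [
    {"translation":[0,0,0],"turn":[0,0,0]},
    {"translation":[0,0,0],"turn":[0,0,0]},
    {"translation":[0,0,0],"turn":[0,0,0]},
    {"translation":[0,0,0],"turn":[0,0,0]},
    {"translation":[0,0,0],"turn":[0,0,0]}
  ]
}}

```text
time_s: 16.07
ee_pos: [0.5224, -0.2439, 0.1424]
eef_rot: [1.733, 1.566, -0.416]
force: [3.0, 1.7, 13.7]
grip_width: 0.0119
```

```bash
python3 st.py; python3 -c "
from station import ctrl; print(ctrl.hand_in())"; python3 st.py
```

```text
t 16.0667 [ 0.5224 -0.2439  0.1424] yaw -0.5785 F [ 2.99  1.68 13.68] Ftool [-13.67   1.65  -3.05] M [ 0.15  -0.476  0.661] w 0.011857590338222566 q6 0.078
the job is handed in; nothing more can be done
None
the job is handed in; nothing more can be done
```

I pulled the grey key straight up out of the holder and pushed it fully home in the keyhole. I then turned it clockwise to the stop and handed the job in at about 16 s. It is still gripped, pressed down and held turned; the hand-in gave no verdict.

**Last checks:**
- **Home:** before the turn, the hand was at 0.1432 m against the expected 0.1435 m, with about 9 N on the rim. At hand-in the push was about 13.7 N and the collar still looked seated on the rim.
- **Stop:** the hand had turned 1.76 rad, which covers 1.57 plus the key's play. The moment then rose sharply to about 0.6 N m, well above the spring's 0.12, so I take it to be at the stop. The switch angle itself cannot be read.
- **Grip:** opening 11.9 mm on the 12 mm head, with the grip set to 50 N, and the pose was steady over the last rows.

**What disagreed:**
- The networks' scene and side marks put the keyhole about 5 mm from where the wrist-camera fit did. I used the wrist fit, and the key went in without needing to be rocked past the pins.
- The collar looked 1–2 mm off in the wrist view, which is within the 4 mm allowed.
- The hand settled 0.8 mm lower during the turn (0.1424 m). The key may have slid or tilted slightly in the pads.

I did not touch the driver, scanner, tape roll or the look-alikes on purpose. I did not measure their final positions.

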